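Emboss a leather blank on the bench press

TASK

The leather blank lies ready under the die of the embossing press. First arm the dwell timer by pressing its green start button fully down and letting it come back up, next flip the press's red safety catch right back out of the way, then pull the lever by its black hand grip all the way down to its stop and hold it there: the job finishes while you are still holding the lever down. Leave the catch back, and leave the other things on the bench where they are.

Things in the scene. Friction and masses are not known exactly. Their poses are not given: they have to be found in the camera images.
- press: Bench embossing press, grey cast frame, fixed to the bench: foot 240 x 150 mm, head 172 mm high, 72 mm wide. Origin on the bench surface straight below the lever's hub. Its +x points from the lever side to the column at the back (the lever points to -x, towards the operator), z up. The lever's axis lies 195 mm up. The foot reaches from x = -90 to +150 mm
- lever (a joint): Press lever, rad. 0 = up at its rest (35 deg above level), grows as the grip is pulled down, stop at 0.80 (11 deg below level, die bedded in the leather). A return spring lifts it: at the grip it takes about 7 N to start and 15 N at the stop; let go, it springs back up to 0. While the red catch is hooked over its hub the lever cannot move more than about 0.1 rad
- lever_hinge (a point): Lever axis, in the middle of the hub, on the press's centre plane; the axis runs along the press's y. The grip swings about it in the press's x-z plane
- grip_mid (a point): Middle of the lever's black hand grip, on its centre line, 175 mm from the lever axis. The grip is round, 29 mm thick and lies along the lever from 110 to 240 mm from the axis. The point's axes turn with the lever and equal the press's axes when the lever is at 0
- catch (a joint): Red safety catch on top of the press head, rad. 0 = hooked over the tooth of the lever hub (lever blocked), grows as it is flipped back, away from the lever side; stop at 1.35. Friction (about 1 N at the thumb piece) keeps it where it is left; the lever is free beyond about 0.3
- catch_hinge (a point): A point on the catch's pin, level with the middle of its thumb piece: 45 mm behind the lever axis (press +x), 37 mm to the press's +y, 238 mm above the bench. The pin runs along the press's y. The hook itself (18 mm wide) lies on the press's centre plane and rises to about 70 mm above the pin as it flips back; beside it two steel ears, within 16 mm of that plane, reach 8 mm above the pin
- catch_thumb (a point): Top edge of the red thumb piece, a plate 26 mm wide (along the press's y), 6 mm thick, with a round edge of 12 mm, rising from the pin; this point lies 60 mm from the pin. At joint 0 it leans 0.65 rad forward (press -x); pushed from the lever side towards +x it tips over to 0.70 rad backward
- start (a joint): Green start button of the timer, m. 0 = up, 0.006 = fully down; spring, about 5 N at the bottom, comes up by itself
- start_top (a point): Centre of the top face of the green button, 32 mm across; pressed straight down. It is on top of the pale grey timer box
- timer_box: Dwell timer, pale grey box 130 x 100 x 55 mm with dark display window and a small black dial, fixed to the bench. Origin under its centre. The button is at x = -28, y = +16 mm in its frame, its top 77 mm above the bench. The box may stand to the left or the right of the press
- fastener_tray_mid (a point): Bystander: pink open tray of snaps and rivets, 150 x 110 x 50 mm; this point is its centre
- hammer_grip (a point): Bystander: hammer with wooden handle, 260 mm long, lying, 26 mm high; this point is on its handle, 52 mm from its middle towards the head
- awl_grip (a point): Bystander: awl with wooden handle, 150 mm long, lying, 26 mm high; this point is on its handle, 30 mm from its middle
- burnish_block_mid (a point): Bystander: dark wooden burnishing block 90 x 50 x 35 mm; this point is its centre
- glue_bottle_mid (a point): Bystander: white glue bottle with yellow cap, 62 mm across, 150 mm high; this point is half-way up, z axis upright
- tool_jar_mid (a point): Bystander: amber jar of hand tools, 88 mm across, 190 mm high with the tools; this point is 50 mm up, z axis upright
- rivet_tin_mid (a point): Bystander: copper-coloured tin, 68 mm across, 55 mm high; this point is half-way up, z axis upright
Not all that is in view belongs to the job. What is meant by the timer_box is not purple or yellow, and is the larger of those in its own colour.

How it is judged:
By the outcome, as a careful person would: the job done as asked, in the order asked, and still so for the second after the job is handed in, while the arm keeps its last pose, push and grip.
It also fails if it takes over 64 s, if anything falls off the work surface, if the arm or the gripper's body presses on something with over 40 N, if the wrist force passes 120 N, or if a joint passes its speed limit or range.

ROBOT

A 6-joint arm with a two-finger parallel gripper is mounted at the origin on the work surface. World frame = base frame: x ahead of the robot, y to its left, z up, the work surface at z = 0. Lengths are in m, angles in rad, forces in N, time in s.
With the tool pointing down it reaches from about 0.25 to 0.775 m from the base axis. Payload 8.9 kg.
Tool frame: the origin (TCP) lies midway between the tips of the shut fingers; the grasp point (between the pads) lies 19 mm behind it; z points along the fingers, y is the direction in which the jaws open and shut (so a half turn about z gives the same grasp; the last joint's range is limited). The gripper opens to 85 mm and grips with 20 to 120 N. Pads are 22 mm wide; open, the fingers measure 114 mm over their backs; the gripper's body (76 mm by 85 mm) begins 54 mm behind the grasp point. The pads swing forward as they close: fully open they stand 13 mm farther back than shut.
Start: joints at [1.101, 0.291, -0.153, 1.127, 0, 1.431], TCP at [0.171, 0.497, 0.231] pointing down, gripper open.
Joint ranges: [-2.52, 2.52], [-0.91, 1.74], [-1.3, 1.37], [-1.96, 2.02], [-1.52, 1.47], [-3.14, 3.14]. Speed limits (rad/s): [2.22, 2.22, 2.79, 3.14, 3.14, 3.14].

INTERFACE

Orientations are given as a unit quaternion [w, x, y, z].
In Python, from rig import r, capture gives the robot as it stands. The module is installed in compiled form; this text tells all that it offers.
- The arm moves only by the tool arm_command, never from a script. Its argument "steps" is a list that holds one entry, the list of rows, each a list of 4 numbers: the shift along the tool's x, y, z in m, then the turn about the tool's z in rad. A call has 1 to 8 rows; each row is the pose to reach, as a shift and turn from the pose commanded when the call began, along the tool's axes at that moment; what a row does not reach only later rows make up. A row lasts 1/10 s, in which the tool goes at most 50 mm and 8.59 degrees, less where a joint would pass 70% of its speed; a pose out of reach is approached as far as the arm can. A call with a gripper value outside its range is refused whole. "gripper" is the gripper's target within -1 to 1 (shut at 1, half-way at 0, fully open at -1), set as the call begins (left out, the last holds). The fingers move at their own pace and stop on an object; "newtons" is the grip in N (left out, the last holds). Time passes only in rows, so rows that repeat a pose let the fingers close. It gives the time, the measured TCP pose, the force and the opening at its end, in the units of the state.
- r.sense(): the state, without advancing time (a new reading comes with each control period).
- capture(name): name is "side" or "top" or "wrist"; returns a dict with "frame" (400x640x3 uint8, red, green, blue), "fx", "fy", "cx", "cy" (pixels), "k1" (the pictures are not rectified: a ray, as slopes to the right and down, at radius r is drawn at 1 + k1 r^2 times it, then the intrinsics apply), "extrinsics" (4x4, takes a point from camera to world coordinates); the wrist camera has in their place "hand_eye" (4x4, takes a point from camera to tool coordinates, whose origin is the TCP and whose axes are the flange's). Camera axes: x right, y down, z forward; pixel columns grow to the right and rows downward; lengths in m; the calibration is good to about 2 mm. A picture is of the moment at which its call begins: read the wrist's pose just before it. There is no depth.
- r.sign_off(): hands the job in, once; it reports no verdict.
The state is a dict: "time": time; "joints": joint angles; "dq": joint speeds; "joint_efforts": joint torques, N m; "position": TCP position; "eef_rot": TCP orientation; "ft_force": force on the tool from outside, world axes, zero at the start; "moment": the same for the moment, N m; "width": finger opening in m.
Only numpy, scipy, OpenCV 4.12 (cv2) and the standard library are available. Lean on these libraries where they do the work, as an engineer would, in place of code of your own. Each camera call takes 0.05 s, during which the arm holds its last target.

## Working session

There is one attempt and no reset: what is moved stays moved. The work goes in short steps, Python scripts to look and compute and a tool call to move; the robot and the scene stay as the last step left them, time stands still between calls to the robot, and variables do not carry over. Pictures are saved under pics/ and viewed, and the job is handed in when it is done.

Besides the shell and the picture viewer there is one more tool, called after "Call:" as a command line: name --argument value ..., lists and objects as JSON in quotes. arm_command: Moves the arm, as the interface text tells. Its arguments: {"type":"object","properties":{"steps":{"type":"array","items":{"type":"array","items":{"type":"array","items":{"type":"number"}}}},"gripper":{"type":"number"},"newtons":{"type":"number"}},"required":["steps"]}

```bash
mkdir -p pics; python3 - <<'E'
from rig import r, capture
import cv2, numpy as np, json
s=r.sense(); print(s)
for n in ["side","top","wrist"]:
    c=capture(n); cv2.imwrite(f"pics/{n}0.png",c["frame"][:,:,::-1])
    np.savez(f"{n}0.npz",**c)
    print(n,c["fx"],c["fy"],c["cx"],c["cy"],c["k1"]); print(np.round(c.get("extrinsics",c.get("hand_eye")),4))
E
```

```text
{'time': 0.0, 'joints': array([ 1.10073860e+00,  2.91278143e-01, -1.54117409e-01,  1.12667684e+00,
        4.23875132e-06,  1.43147561e+00]), 'dq': array([-6.33828644e-04, -7.30435384e-04,  9.45442214e-04, -7.00344987e-05,
       -9.39184513e-04,  1.16322044e-03]), 'joint_efforts': array([ 1.15387129e-04, -5.37143898e+01,  3.31363106e+01,  1.58355682e-02,
       -4.21990455e-05,  5.94177337e-06]), 'position': array([0.1703002 , 0.49616349, 0.23073673]), 'eef_rot': array([-1.93429184e-04,  1.64615789e-01,  9.86357559e-01, -6.08008324e-04]), 'ft_force': array([-0.0182276 ,  0.58596626,  0.23093205]), 'moment': array([ 0.01120652, -0.00477333, -0.04791108]), 'width': 0.08532383228907647}
side 445.21568154062555 445.21568154062555 316.1123841330475 192.71203308322794 -0.07048133033369092
[[-0.9622 -0.1954  0.1898  0.2456]
 [-0.2722  0.7165 -0.6423  0.9155]
 [-0.0105 -0.6697 -0.7426  1.3055]
 [ 0.      0.      0.      1.    ]]
top 391.6715684529086 391.6715684529086 320.9652833594652 200.5800212368289 -0.03135444218200414
[[ 0.0103 -0.9907  0.1353  0.3109]
 [-0.9998 -0.0122 -0.0127 -0.0417]
 [ 0.0142 -0.1352 -0.9907  1.5936]
 [ 0.      0.      0.      1.    ]]
wrist 330.2270948836166 330.2270948836166 323.0897462615197 201.29698203136493 -0.05298242226309772
[[-3.000e-04 -9.548e-01 -2.972e-01  7.760e-02]
 [ 1.000e+00 -5.000e-04  6.000e-04  0.000e+00]
 [-7.000e-04 -2.972e-01  9.548e-01 -1.410e-01]
 [ 0.000e+00  0.000e+00  0.000e+00  1.000e+00]]
```

View pics/side0.png

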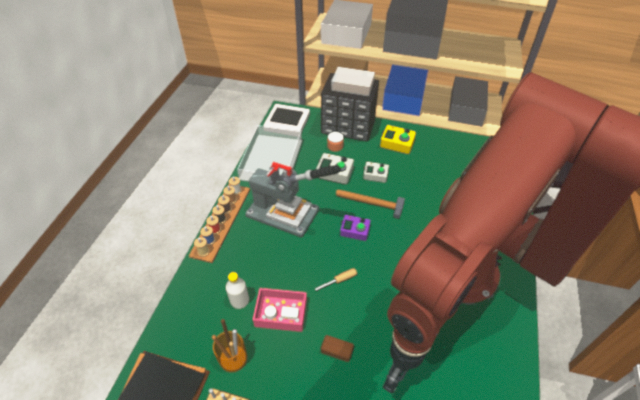

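View pics/top0.png

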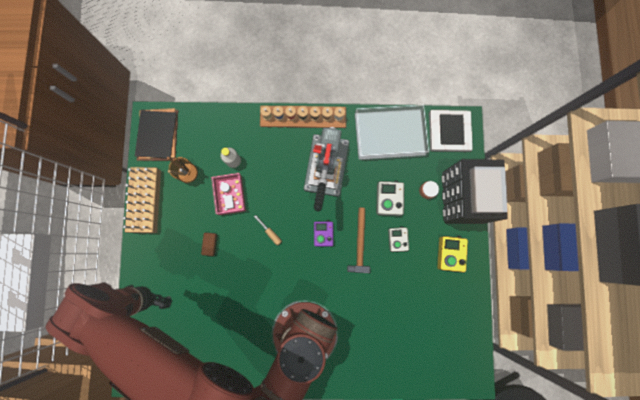

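View pics/wrist0.png

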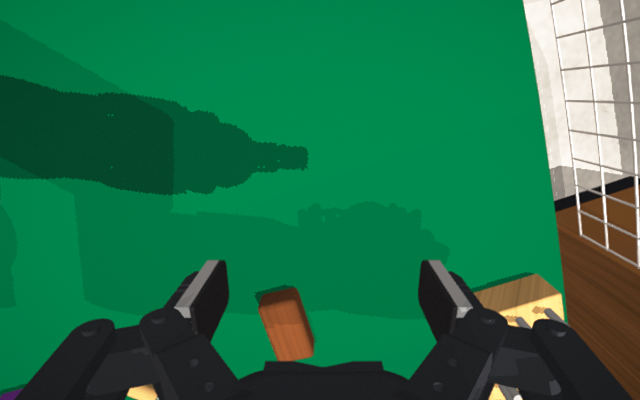

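Top view: the press is at about (326,160) with its grip near (319,195). The larger white timer is at (390,198), with its green button near (387,204). The small white box, the purple one and the yellow one are decoys. I'll zoom in for detail.

```bash
cat > h.py <<'E'
import numpy as np, cv2
def ray(c,u,v,T=None):
    K=np.array([[c["fx"],0,c["cx"]],[0,c["fy"],c["cy"]],[0,0,1]],float)
    # radius polynomial k1 only
    p=cv2.undistortPointsIter(np.array([[[u,v]]],float),K,np.array([float(c["k1"]),0,0,0]),None,None,(3,100,1e-12))[0,0]
    T=c["extrinsics"] if T is None else T
    return T[:3,3],T[:3,:3]@np.array([p[0],p[1],1])
def onz(c,u,v,z,T=None):
    o,d=ray(c,u,v,T); return o+d*(z-o[2])/d[2]
def tri(c1,p1,c2,p2,T1=None,T2=None):
    o1,d1=ray(c1,*p1,T1);o2,d2=ray(c2,*p2,T2)
    d1=d1/np.linalg.norm(d1);d2=d2/np.linalg.norm(d2)
    t=np.linalg.lstsq(np.stack([d1,-d2],1),o2-o1,rcond=None)[0]
    a=o1+t[0]*d1;b=o2+t[1]*d2
    return (a+b)/2,np.linalg.norm(a-b)
def proj(c,P,T=None):
    T=c["extrinsics"] if T is None else T
    q=np.linalg.inv(T)@np.append(P,1); x=q[:2]/q[2]; x=x*(1+c["k1"]*(x@x))
    return np.array([c["fx"]*x[0]+c["cx"],c["fy"]*x[1]+c["cy"]])
def mask(img,lo,hi):
    return cv2.inRange(cv2.cvtColor(img,cv2.COLOR_RGB2HSV),np.array(lo),np.array(hi))
def Rq(q):
    from scipy.spatial.transform import Rotation as R
    return R.from_quat([q[1],q[2],q[3],q[0]]).as_matrix()
E
python3 - <<'E'
from h import *
t=dict(np.load("top0.npz"));s=dict(np.load("side0.npz"))
cv2.imwrite("pics/topz.png",cv2.resize(t["frame"][110:270,290:420,::-1],None,fx=4.6,fy=3.7*1.0,interpolation=cv2.INTER_CUBIC)[:600] if 0 else cv2.resize(t["frame"][120:260,290:420,::-1],None,fx=4,fy=4,interpolation=cv2.INTER_CUBIC))
cv2.imwrite("pics/sidez.png",cv2.resize(s["frame"][130:250,230:390,::-1],None,fx=5,fy=5,interpolation=cv2.INTER_CUBIC))
E
```

```text
(no output)
```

View pics/topz.png

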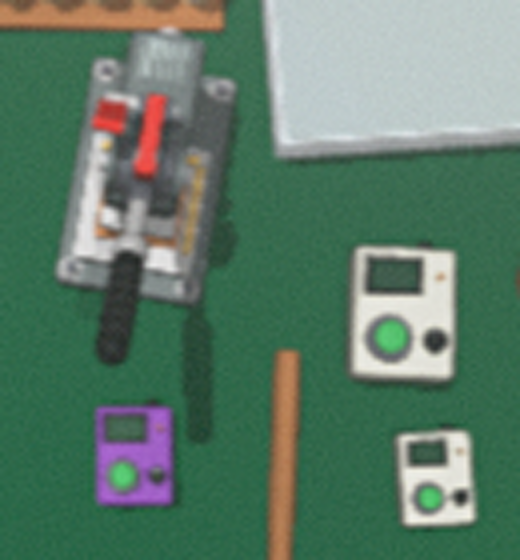

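View pics/sidez.png

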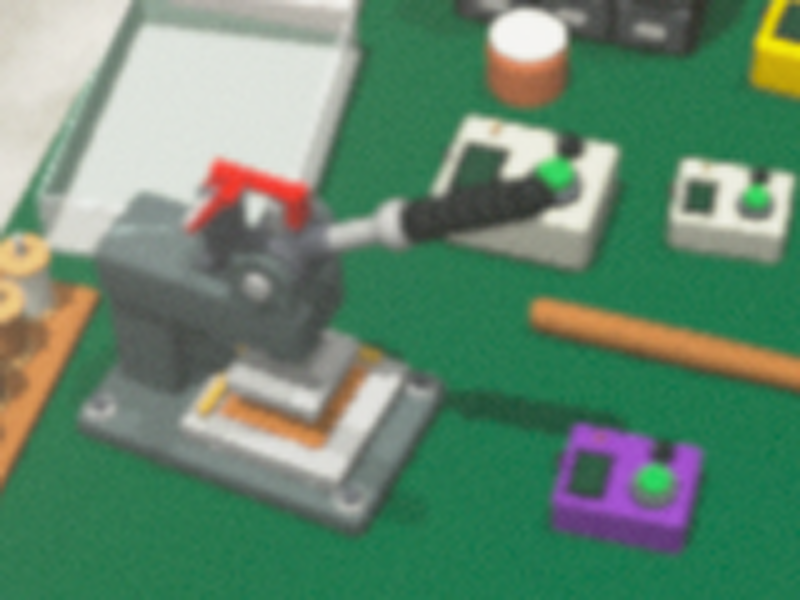

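```bash
python3 - <<'E'
from h import *
t=dict(np.load("top0.npz"));s=dict(np.load("side0.npz"))
def blobs(img,lo,hi,box,amin=6):
    m=mask(img,lo,hi); m2=np.zeros_like(m); x0,y0,x1,y1=box; m2[y0:y1,x0:x1]=m[y0:y1,x0:x1]
    n,l,st,ce=cv2.connectedComponentsWithStats(m2)
    return [(st[i],ce[i].round(2)) for i in range(1,n) if st[i][4]>=amin]
print("green top",blobs(t["frame"],(50,90,130),(75,255,255),(290,120,420,260)))
print("green side",blobs(s["frame"],(50,90,130),(75,255,255),(230,130,390,250)))
print("red top",blobs(t["frame"],(0,150,100),(4,255,255),(290,120,360,200)),blobs(t["frame"],(174,150,100),(180,255,255),(290,120,360,200)))
print("grip top",blobs(t["frame"],(0,0,0),(180,255,50),(305,170,335,215)))
z=lambda x,y:(290+(x+.5)/4-.5,120+(y+.5)/4-.5)
zs=lambda x,y:(230+(x+.5)/5-.5,130+(y+.5)/5-.5)
for n,p in dict(bl=(57,275),br=(195,303),tr=(238,82),tl=(98,60)).items(): print(n,onz(t,*z(*p),.02))
for n,p in dict(bl=(352,528),br=(440,380),tl=(82,420)).items(): print("side",n,onz(s,*zs(*p),.02))
print("boxcorners",[onz(t,*z(*p),.055).round(4) for p in [(352,247),(457,250),(453,380),(350,376)]])
print("btn top z.077",onz(t,*z(388,337),.077))
# grip: ends
print("grip near end",tri(t,z(112,350),s,zs(556,188)))
print("grip hub end",tri(t,z(126,255),s,zs(405,217)))
print("thumb",tri(t,z(110,104),s,zs(222,165)))
E
```

```text
green top [(array([384, 200,   8,   8,  50], dtype=int32), array([387.4, 203.6])), (array([318, 236,   6,   6,  28], dtype=int32), array([320.21, 238.5 ])), (array([395, 242,   5,   5,  23], dtype=int32), array([397.  , 244.17]))]
green side [(array([337, 161,   8,   7,  38], dtype=int32), array([340.97, 164.24])), (array([379, 167,   5,   5,  20], dtype=int32), array([380.9 , 169.05])), (array([235, 168,   2,   5,   6], dtype=int32), array([235.83, 169.83])), (array([358, 223,   6,   6,  31], dtype=int32), array([360.55, 225.58]))]
red top [(array([324, 144,   7,  20,  80], dtype=int32), array([327.18, 153.3 ])), (array([314, 146,   7,   7,  41], dtype=int32), array([317.22, 148.8 ]))] []
grip top [(array([320, 184,   5,   2,   7], dtype=int32), array([321.86, 184.57])), (array([317, 203,   5,   8,  12], dtype=int32), array([319.33, 206.67]))]
bl [0.57516227 0.00816996 0.02      ]
br [ 0.54810662 -0.1324721   0.02      ]
tr [ 0.78055724 -0.17617794  0.02      ]
tl [ 0.80198671 -0.03064258  0.02      ]
side bl [0.57412124 0.01609214 0.02      ]
side br [ 0.55088655 -0.134641    0.02      ]
side tl [ 0.79891819 -0.0259589   0.02      ]
boxcorners [array([ 0.6015, -0.2875,  0.055 ]), array([ 0.5999, -0.3931,  0.055 ]), array([ 0.4689, -0.3867,  0.055 ]), array([ 0.4717, -0.2843,  0.055 ])]
btn top z.077 [ 0.50823125 -0.31849295  0.077     ]
grip near end (array([ 0.45539614, -0.04783921,  0.33367582]), np.float64(0.012184131139234217))
grip hub end (array([ 0.55125376, -0.05864152,  0.27018396]), np.float64(7.587092845902188e-05))
thumb (array([ 0.67272173, -0.04370206,  0.30163928]), np.float64(0.005590439070665488))
```

Both views agree on these positions:
- **Press:** origin about (0.6455, -0.077), yaw about -0.175.
- **Grip ends:** within about 8 mm of the given lever geometry.
- **Button:** about (0.508, -0.320, 0.077), on a box measuring 130 x 105 mm.

Next I'll move to a waypoint that stays clear of the lever.

Call:
arm_command --steps '[[[-0.035,-0.035,-0.01,-0.02],[-0.07,-0.07,-0.02,-0.04],[-0.105,-0.105,-0.03,-0.06],[-0.14,-0.14,-0.04,-0.08],[-0.175,-0.175,-0.05,-0.1],[-0.21,-0.21,-0.06,-0.12],[-0.245,-0.245,-0.07,-0.14],[-0.28,-0.28,-0.07,-0.16]]]' --gripper 1

```text
time: 0.95
position: [0.344, 0.1417, 0.3024]
eef_rot: [0.001, 0.085, 0.996, 0.0]
ft_force: [1.0, 0.8, 0.1]
width: 0.0
```

Call:
arm_command --steps '[[[-0.008,-0.045,0,0],[-0.016,-0.09,0,0],[-0.024,-0.135,0,0],[-0.03,-0.18,0,0],[-0.036,-0.22,0,0],[-0.042,-0.26,0,0],[-0.05,-0.3,0,0],[-0.07,-0.34,0,0]]]'

```text
time: 1.75
position: [0.3532, -0.2051, 0.3014]
eef_rot: [-0.0, 0.086, 0.996, -0.0]
ft_force: [0.4, 0.6, 0.9]
width: 0.0
```

```bash
cat > look.py <<'E'
import sys
from rig import r, capture
from h import *
n=sys.argv[1]; s=r.sense(); c=capture("wrist")
T=np.eye(4);T[:3,:3]=Rq(s["eef_rot"]);T[:3,3]=s["position"]; W=T@c["hand_eye"]
np.savez(n+".npz",W=W,**c); cv2.imwrite(f"pics/{n}.png",c["frame"][:,:,::-1])
print(s["time"],s["position"],s["ft_force"],T[:3,:2].T.round(4)); print(s["joints"].round(3))
E
python3 look.py w1
```

```text
1.75 [ 0.3532218  -0.20510373  0.30144796] [0.40522077 0.60801051 0.92446865] [[-0.9853  0.1709  0.    ]
 [ 0.1709  0.9853 -0.    ]]
[-0.706  0.033 -0.282  1.256 -0.    -0.534]
```

View pics/w1.png

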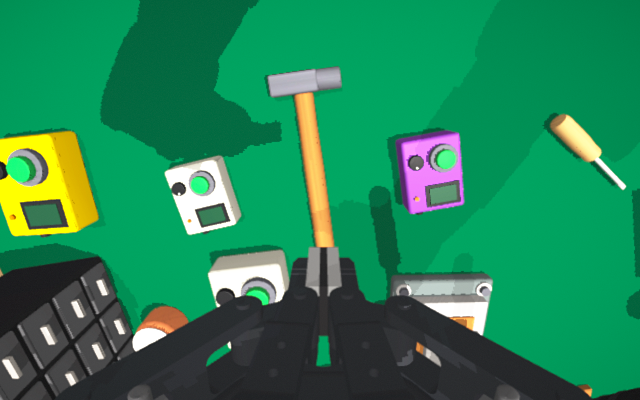

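The wrist view shows the small white box at (205,195), the purple one at (432,170), and the larger white timer with its green button at about (262,292), partly behind the fingers. I'll cast that ray as a check.

```bash
python3 - <<'E'
from h import *
from rig import r
c=dict(np.load("w1.npz")); m=mask(c["frame"],(55,150,150),(80,255,255)); m[:250]=0;m[330:]=0;m[:,:225]=0;m[:,300:]=0
n,l,st,ce=cv2.connectedComponentsWithStats(m); print(st[1:],ce[1:])
for p in [(260,292),(262,294)]: print(onz(c,*p,.077,c["W"]))
print("foot near corners",[onz(c,*p,.02,c["W"]).round(4) for p in [(390,277),(491,276)]])
E
```

```text
[[284 250  16  19 149]
 [286 262   1   1   1]
 [288 272   1   1   1]
 [246 289  23  16 185]] [[291.82550336 255.12080537]
 [286.         262.        ]
 [288.         272.        ]
 [259.14594595 295.4       ]]
[ 0.49452791 -0.31078578  0.077     ]
[ 0.49783148 -0.30894052  0.077     ]
foot near corners [array([ 0.5364, -0.1378,  0.02  ]), array([0.5619, 0.0096, 0.02  ])]
```

The wrist reading differs from the top and side views by about 12 mm in x. The arm was still moving when it was taken, so I'll settle it with the button clear of the fingers and look again.

Call:
arm_command --steps '[[[0,0.04,0,0],[0,0.05,0,0],[0,0.05,0,0],[0,0.05,0,0],[0,0.05,0,0]]]'

```text
time: 2.3
position: [0.3628, -0.1547, 0.3013]
eef_rot: [0.0, 0.085, 0.996, -0.0]
ft_force: [-0.3, 0.3, 0.6]
width: 0.0001
```

```bash
python3 look.py w2; python3 - <<'E'
from h import *
c=dict(np.load("w2.npz")); m=mask(c["frame"],(55,150,150),(80,255,255)); m[:230]=0;m[:,300:]=0
n,l,st,ce=cv2.connectedComponentsWithStats(m); print([(a,b) for a,b in zip(st[1:],ce[1:]) if a[4]>40])
E
```

```text
2.3 [ 0.36282462 -0.15465873  0.30131157] [-0.29515951  0.29085476  0.63700382] [[-9.855e-01  1.698e-01 -2.000e-04]
 [ 1.698e-01  9.855e-01 -4.000e-04]]
[-0.589  0.005 -0.311  1.254 -0.    -0.418]
[(array([    0,   230,   292,   106, 11643], dtype=int32), array([155.39543073, 262.52864382])), (array([206, 289,  24,  20, 345], dtype=int32), array([216.66086957, 297.60289855])), (array([207, 346,  24,  19, 150], dtype=int32), array([218.3       , 353.66666667]))]
```

View pics/w2.png

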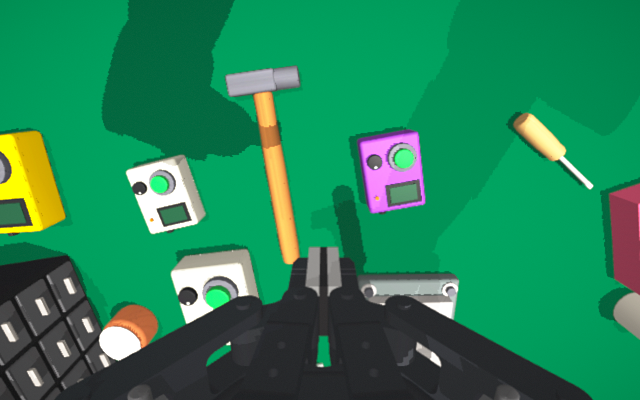

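```bash
python3 - <<'E'
from h import *
c=dict(np.load("w2.npz"));t=dict(np.load("top0.npz"))
print(onz(c,217,296.5,.077,c["W"]))
print("foot near corners",[onz(c,*p,.02,c["W"]).round(4) for p in [(352,277),(458,276)]])
print("small btn w",onz(c,161,183,.0,c["W"]),onz(c,161,183,.077,c["W"]),"hammer end w",onz(c,290,262,.013,c["W"]), "t", onz(t,361.5,207.5,.013))
print("hammer head w",onz(c,262,82,.013,c["W"]),"t",onz(t,359,268.5,.013))
print("purple corners btm-side w",onz(c,362,133,.04,c["W"]),"t",onz(t,290+97/4,120+505/4,.04), )
E
```

```text
[ 0.5017714  -0.31671694  0.077     ]
foot near corners [array([ 0.5363, -0.1416,  0.02  ]), array([0.5621, 0.0113, 0.02  ])]
small btn w [ 0.35726796 -0.38296442  0.        ] [ 0.3449225  -0.34086808  0.077     ] hammer end w [ 0.50076219 -0.22657226  0.013     ] t [ 0.50043545 -0.22731308  0.013     ]
hammer head w [ 0.25347119 -0.21175207  0.013     ] t [ 0.25524983 -0.21656995  0.013     ]
purple corners btm-side w [ 0.33312123 -0.10156424  0.04      ] t [ 0.34114979 -0.03706616  0.04      ]
```

Call:
arm_command --steps '[[[-0.03,-0.025,0,0],[-0.06,-0.05,0.01,0],[-0.09,-0.073,0.03,0],[-0.12,-0.097,0.06,0],[-0.15,-0.12,0.1,0],[-0.168,-0.136,0.14,0],[-0.168,-0.136,0.17,0],[-0.168,-0.136,0.19,0]]]'

```text
time: 3.15
position: [0.5041, -0.3172, 0.1078]
eef_rot: [-0.002, 0.086, 0.996, 0.001]
ft_force: [0.4, 0.4, 0.4]
width: -0.0001
```

Call:
arm_command --steps '[[[0,0,0.005,0],[0,0,0.01,0],[0,0,0.013,0],[0,0,0.013,0]]]'

```text
time: 3.55
position: [0.5056, -0.3172, 0.0991]
eef_rot: [0.001, 0.085, 0.996, -0.0]
ft_force: [0.1, 0.5, -0.1]
width: 0.0002
```

```bash
python3 look.py w3; python3 - <<'E'
from rig import capture
import cv2,numpy as np
s=capture("side");cv2.imwrite("pics/s3.png",cv2.resize(s["frame"][120:220,270:400,::-1],None,fx=6,fy=6,interpolation=cv2.INTER_CUBIC))
E
```

```text
3.55 [ 0.50563527 -0.31721836  0.099109  ] [ 0.13803252  0.53696868 -0.07996955] [[-9.855e-01  1.699e-01 -1.200e-03]
 [ 1.699e-01  9.855e-01 -7.000e-04]]
[-0.683  0.524 -0.159  0.886 -0.    -0.512]
```

View pics/s3.png

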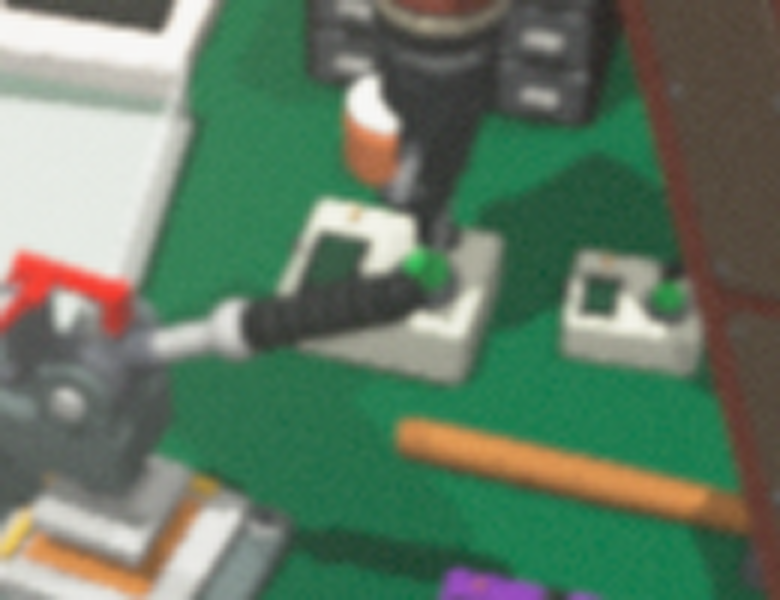

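View pics/w3.png

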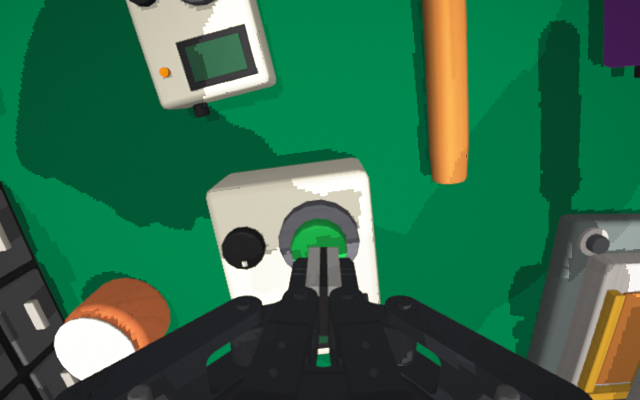

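```bash
python3 - <<'E'
from h import *
c=dict(np.load("w3.npz"))
for z in (.099,.077): print(z,proj(c,np.array([.5056,-.3172,z]),c["W"]))
print(onz(c,320,221,.077,c["W"]),onz(c,290,246,.077,c["W"]),onz(c,350,246,.077,c["W"]))
E
```

```text
0.099 [322.35136524 268.38958687]
0.077 [322.43234997 248.46181837]
[ 0.48971319 -0.31574719  0.077     ] [ 0.50118553 -0.33423999  0.077     ] [ 0.50670642 -0.30226     0.077     ]
```

The near rim of the button plus its radius puts the centre at about (0.5055, -0.3185), right under the fingertips. I'll press it now.

Call:
arm_command --steps '[[[0,0,0.01,0],[0,0,0.02,0],[0,0,0.025,0],[0,0,0.028,0],[0,0,0.03,0],[0,0,0.03,0]]]'

```text
time: 4.25
position: [0.5052, -0.3168, 0.0706]
eef_rot: [0.0, 0.085, 0.996, -0.0]
ft_force: [-8.4, 6.6, 29.3]
width: 0.0003
```

The force reached 29 N at z = 0.0706. The spring alone gives about 5 N, so the button is at its bottom stop. I'll lift off and look.

Call:
arm_command --steps '[[[0,0,-0.01,0],[0,0,-0.03,0],[0,0,-0.06,0],[0,0,-0.1,0],[0,0,-0.14,0],[0,0,-0.18,0],[0,0,-0.22,0],[0,0,-0.26,0]]]'

```text
time: 5.05
position: [0.5049, -0.3166, 0.3296]
eef_rot: [-0.0, 0.085, 0.996, 0.0]
ft_force: [0.3, -0.5, 1.0]
width: 0.0
```

```bash
python3 look.py w4
```

```text
5.05 [ 0.50489813 -0.31657937  0.3296123 ] [ 0.25227317 -0.47976039  0.98583468] [[-9.855e-01  1.700e-01  4.000e-04]
 [ 1.700e-01  9.855e-01  2.000e-04]]
[-0.683  0.407  0.271  1.435 -0.    -0.512]
```

View pics/w4.png

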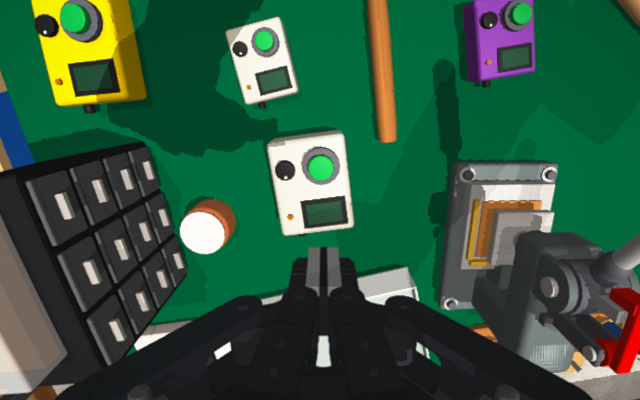

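The button is back up, seen at (320,166). Now I'll cross above the press and look at the catch.

Call:
arm_command --steps '[[[-0.003,0.03,-0.025,0],[-0.006,0.075,-0.04,0],[-0.01,0.12,-0.05,0],[-0.014,0.165,-0.05,0],[-0.018,0.21,-0.05,0],[-0.022,0.255,-0.05,0],[-0.026,0.3,-0.05,0],[-0.03,0.345,-0.05,0]]]'

```text
time: 5.9
position: [0.5936, 0.0199, 0.3779]
eef_rot: [-0.0, 0.085, 0.996, -0.0]
ft_force: [0.7, -1.0, -0.4]
width: 0.0002
```

Call:
arm_command --steps '[[[0,0.04,0,0],[0,0.045,0,0],[0,0.045,0,0],[0,0.045,0,0]]]'

```text
time: 6.3
position: [0.601, 0.0617, 0.378]
eef_rot: [-0.0, 0.085, 0.996, -0.0]
ft_force: [-0.5, 0.2, 0.2]
width: 0.0001
```

```bash
python3 look.py w5
```

```text
6.3 [0.6009521  0.06167504 0.37796091] [-0.49976689  0.18749969  0.21750354] [[-9.854e-01  1.702e-01  6.000e-04]
 [ 1.702e-01  9.854e-01 -5.000e-04]]
[-0.018  0.435  0.438  1.575 -0.     0.153]
```

View pics/w5.png

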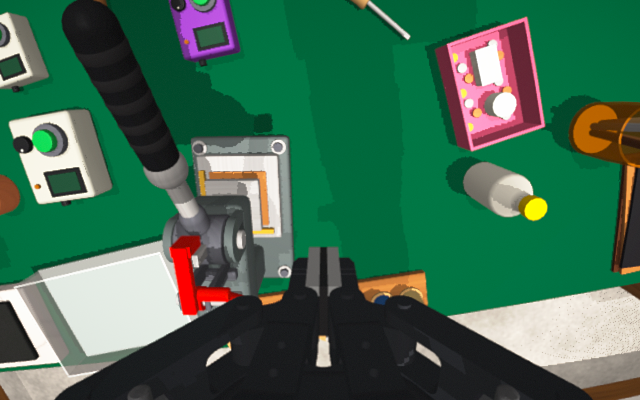

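```bash
python3 - <<'E'
from h import *
c=dict(np.load("w5.npz"));a=-.175;ex=np.array([np.cos(a),np.sin(a),0]);ey=np.array([-np.sin(a),np.cos(a),0]);O=np.array([.6455,-.077,0])
def P(x,y,z): return O+ex*x+ey*y+np.array([0,0,z])
for n,p in dict(th_l=(.0087,.024,.286),th_r=(.0087,.050,.286),gripmid=(-.1434,0,.2954),gripend=(-.1966,0,.3327),grip110=(-.09,0,.258),foot_nr=(-.09,.075,.02),foot_nl=(-.09,-.075,.02),foot_fr=(.15,.075,.02),hubend=(0,.03,.195)).items(): print(n,P(*p).round(3),proj(c,P(*p),c["W"]).round(1))
E
python3 - <<'E'
import cv2
i=cv2.imread("pics/w5.png")[180:340,100:320];cv2.imwrite("pics/w5z.png",cv2.resize(i,None,fx=3.6,fy=3.6,interpolation=cv2.INTER_CUBIC))
E
```

```text
th_l [ 0.658 -0.055  0.286] [194.8 295.9]
th_r [ 0.663 -0.029  0.286] [226.1 296.3]
gripmid [ 0.504 -0.052  0.295] [128.9 103.8]
gripend [ 0.452 -0.043  0.333] [76.1  0.8]
grip110 [ 0.557 -0.061  0.258] [164.6 170.8]
foot_nr [0.57  0.013 0.02 ] [286.9 137.7]
foot_nl [ 0.544 -0.135  0.02 ] [187.7 137.9]
foot_fr [ 0.806 -0.029  0.02 ] [291.  279.5]
hubend [ 0.651 -0.047  0.195] [230.4 240.9]
```

View pics/w5z.png

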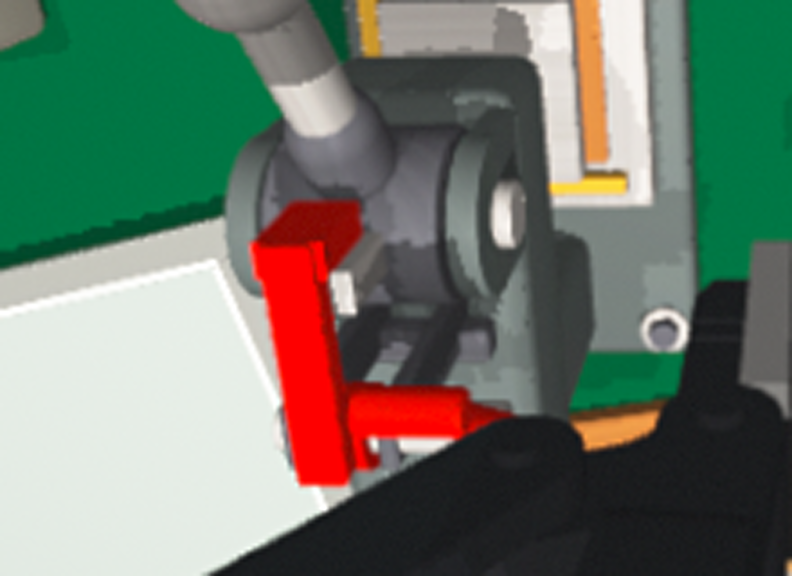

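The model predicts the thumb edge at (195-226, 296), and it appears at (196-230, 287-300). The predicted grip points also match. I'll descend on the lever side of the thumb piece.

Call:
arm_command --steps '[[[-0.02,-0.04,0,0],[-0.04,-0.08,0,0],[-0.04,-0.082,0.03,0],[-0.04,-0.082,0.06,0],[-0.04,-0.082,0.09,0],[-0.04,-0.082,0.11,0],[-0.04,-0.082,0.11,0],[-0.04,-0.082,0.11,0]]]'

```text
time: 7.15
position: [0.6264, -0.0263, 0.269]
eef_rot: [0.0, 0.086, 0.996, -0.0]
ft_force: [-0.5, -0.2, 1.0]
width: 0.0001
```

```bash
python3 look.py w6;python3 - <<'E'
from rig import capture
import cv2,numpy as np
s=capture("side");cv2.imwrite("pics/s6.png",cv2.resize(s["frame"][110:230,230:390,::-1],None,fx=5,fy=5,interpolation=cv2.INTER_CUBIC))
E
```

```text
7.15 [ 0.62644314 -0.02629311  0.26900605] [-0.45944577 -0.17641775  0.96029285] [[-9.852e-01  1.714e-01 -2.000e-04]
 [ 1.714e-01  9.852e-01 -1.000e-04]]
[-0.158  0.478  0.226  1.319 -0.     0.014]
```

View pics/s6.png

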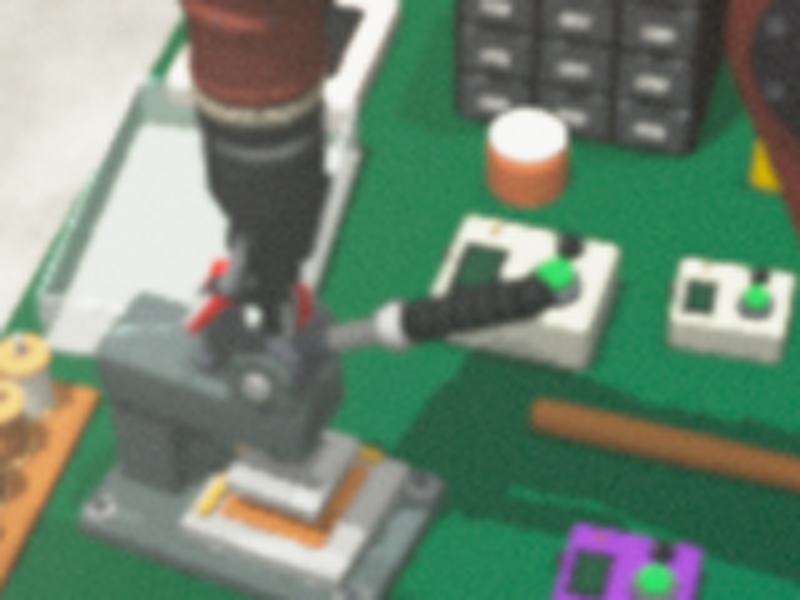

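View pics/w6.png

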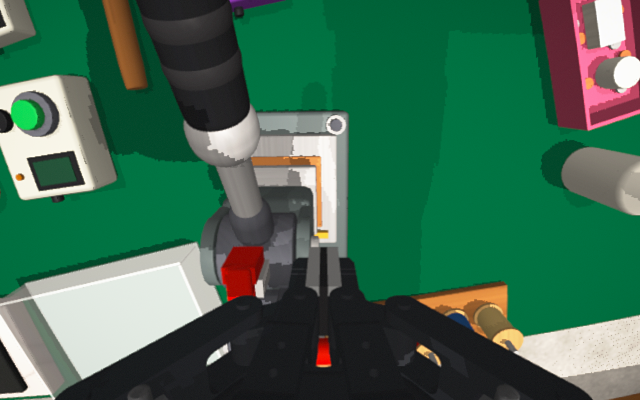

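In the side view the fingers stand just in front of the thumb piece. In the wrist view its red shows through the fingers at (323,350). I'll push toward press +x.

Call:
arm_command --steps '[[[-0.01,0,0,0],[-0.02,0,0,0],[-0.03,0,0,0],[-0.04,0,0,0],[-0.05,0,0,0],[-0.06,0,0,0],[-0.067,0,0,0],[-0.072,0,0,0]]]'

```text
time: 8.05
position: [0.6979, -0.0376, 0.2688]
eef_rot: [0.0, 0.085, 0.996, -0.0]
ft_force: [-2.9, 0.8, -0.5]
width: -0.0001
```

Call:
arm_command --steps '[[[-0.004,0,0,0],[-0.008,0,0,0],[-0.01,0,0,0],[-0.01,0,0,0]]]'

```text
time: 8.45
position: [0.7077, -0.0393, 0.2683]
eef_rot: [0.0, 0.085, 0.996, -0.0]
ft_force: [-0.2, 1.0, -0.2]
width: 0.0
```

Call:
arm_command --steps '[[[-0.003,0,0,0],[-0.006,0,0,0],[-0.008,0,0,0],[-0.008,0,0,0]]]'

```text
time: 8.85
position: [0.712, -0.04, 0.2683]
eef_rot: [-0.004, 0.085, 0.996, 0.0]
ft_force: [-18.0, 2.2, 6.9]
width: -0.0002
```

The force rose to 18 N at the predicted stop position. I'll back off, lift and look.

Call:
arm_command --steps '[[[0.015,0,0,0],[0.035,0,0,0],[0.055,0,0,0],[0.07,0,-0.02,0],[0.07,0.03,-0.05,0],[0.07,0.06,-0.09,0],[0.07,0.09,-0.11,0],[0.07,0.09,-0.11,0]]]'

```text
time: 9.65
position: [0.663, 0.0635, 0.3818]
eef_rot: [0.003, 0.084, 0.996, 0.001]
ft_force: [1.7, 0.0, -0.3]
width: 0.0002
```

```bash
python3 look.py w7;python3 - <<'E'
from rig import capture
import cv2,numpy as np
s=capture("side");cv2.imwrite("pics/s7.png",cv2.resize(s["frame"][110:230,230:390,::-1],None,fx=5,fy=5,interpolation=cv2.INTER_CUBIC))
E
```

```text
9.65 [0.66298829 0.0634908  0.38178169] [ 1.65410098  0.00513843 -0.25158559] [[-0.986   0.1667 -0.006 ]
 [ 0.1667  0.986   0.002 ]]
[-1.500e-02  5.890e-01  7.030e-01  1.679e+00  1.000e-03  1.530e-01]
```

View pics/s7.png

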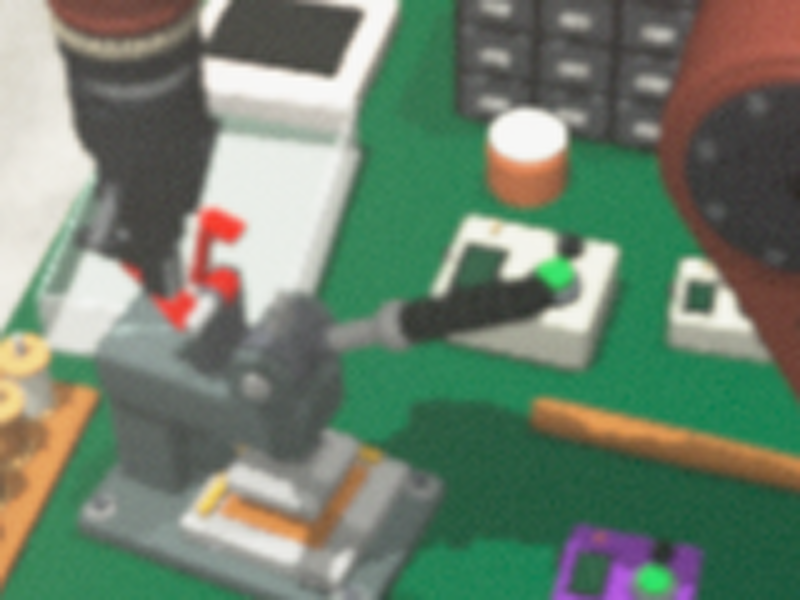

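View pics/w7.png

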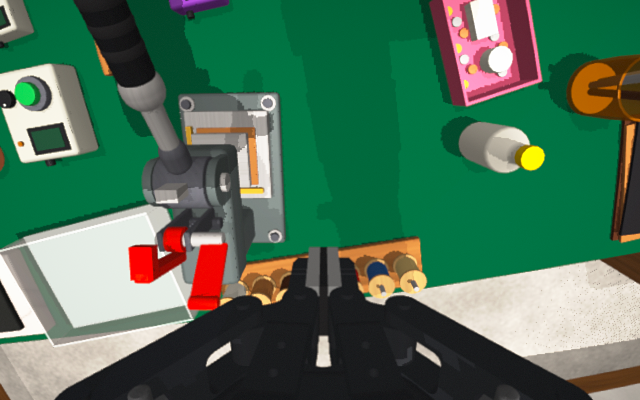

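The catch is fully back: the hook stands upright and the thumb piece leans back, at about (208,275) in the wrist view. Next I'll open the gripper and go above the grip.

Call:
arm_command --steps '[[[0.02,-0.015,-0.02,0],[0.045,-0.035,-0.04,0],[0.075,-0.065,-0.05,0],[0.105,-0.095,-0.05,0],[0.13,-0.12,-0.05,0],[0.149,-0.14,-0.05,0],[0.149,-0.14,-0.05,0],[0.149,-0.14,-0.05,0]]]' --gripper -1

```text
time: 10.55
position: [0.4904, -0.0535, 0.4279]
eef_rot: [-0.0, 0.086, 0.996, 0.0]
ft_force: [1.5, 0.2, -0.8]
width: 0.0856
```

```bash
python3 look.py w8; python3 - <<'E'
from h import *
c=dict(np.load("w8.npz"));a=-.175;ex=np.array([np.cos(a),np.sin(a),0]);O=np.array([.6455,-.077,0])
for s in (.11,.19,.24): 
  p=O+ex*(-s*np.cos(np.radians(35)))+np.array([0,0,.195+s*np.sin(np.radians(35))]); print(s,p.round(4),proj(c,p,c["W"]))
E
```

```text
10.55 [ 0.49042636 -0.05349605  0.42790532] [ 1.52659876  0.19036191 -0.77453721] [[-9.851e-01  1.722e-01  3.000e-04]
 [ 1.722e-01  9.851e-01  0.000e+00]]
[-0.257  0.208  0.246  1.61   0.    -0.084]
0.11 [ 0.5568 -0.0613  0.2581] [326.23246585 245.43767158]
0.19 [ 0.4922 -0.0499  0.304 ] [327.13363009 197.11531845]
0.24 [ 0.4519 -0.0428  0.3327] [327.93346409 153.81556486]
```

View pics/w8.png

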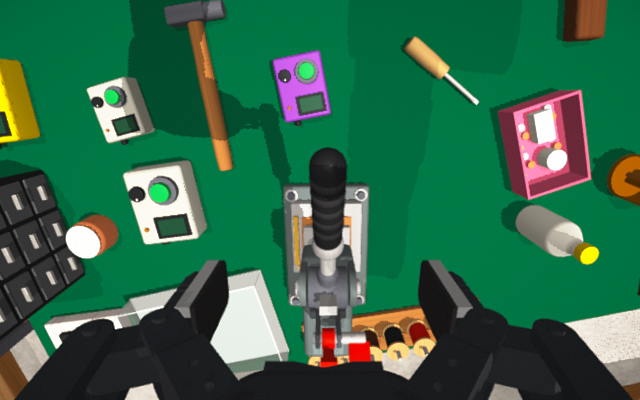

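The predicted grip line, (326,245) to (328,154), lies right on the black grip. I'll straddle it.

Call:
arm_command --steps '[[[-0.001,0.004,0.03,0],[-0.001,0.004,0.06,0],[-0.001,0.004,0.09,0],[-0.001,0.004,0.115,0],[-0.001,0.004,0.13,0],[-0.001,0.004,0.139,0],[-0.001,0.004,0.139,0]]]'

```text
time: 11.3
position: [0.4924, -0.0484, 0.2879]
eef_rot: [-0.001, 0.085, 0.996, 0.0]
ft_force: [-0.1, 0.9, 0.6]
width: 0.0861
```

Call:
arm_command --steps '[[[0,0,0,0],[0,0,0,0],[0,0,0,0],[0,0,0,0],[0,0,0,0],[0,0,0,0],[0,0,0,0],[0,0,0,0]]]' --gripper 1 --newtons 60

```text
time: 12.1
position: [0.4928, -0.0501, 0.2903]
eef_rot: [0.001, 0.086, 0.996, -0.001]
ft_force: [-1.9, -5.5, 6.3]
width: 0.0274
```

```bash
python3 look.py w9
```

```text
12.1 [ 0.49275801 -0.05009818  0.29025836] [-1.9404545  -5.51616353  6.26298491] [[-0.9854  0.1705 -0.0015]
 [ 0.1705  0.9853 -0.0026]]
[-0.247  0.206 -0.111  1.252 -0.003 -0.076]
```

View pics/w9.png

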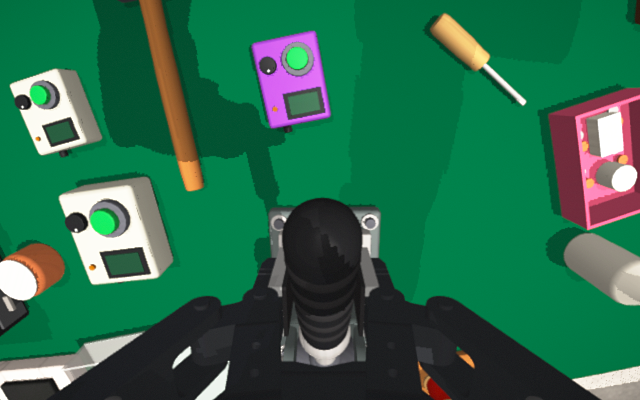

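The fingers stopped at 27 mm on the 29 mm grip. I'll pull down along the lever's arc.

Call:
arm_command --steps '[[[0.005,0,0.007,0],[0.009,0,0.014,0],[0.013,0,0.021,0],[0.017,0,0.029,0],[0.02,0,0.036,0],[0.023,0,0.044,0],[0.0255,0,0.052,0],[0.028,0,0.06,0]]]'

```text
time: 12.95
position: [0.4649, -0.0455, 0.2306]
eef_rot: [0.001, 0.086, 0.996, -0.002]
ft_force: [-6.1, -6.8, 14.8]
width: 0.0276
```

Call:
arm_command --steps '[[[0.002,0,0.008,0],[0.0035,0,0.016,0],[0.005,0,0.024,0],[0.006,0,0.033,0],[0.0065,0,0.041,0],[0.0065,0,0.049,0],[0.006,0,0.057,0],[0.0055,0,0.065,0]]]'

```text
time: 13.75
position: [0.4594, -0.0447, 0.1653]
eef_rot: [0.0, 0.086, 0.996, -0.002]
ft_force: [-8.7, -6.0, 15.0]
width: 0.0273
```

Call:
arm_command --steps '[[[-0.001,0,0.005,0],[-0.0015,0,0.01,0],[-0.002,0,0.014,0],[-0.0025,0,0.017,0],[-0.0025,0,0.017,0]]]'

```text
time: 14.25
position: [0.4616, -0.045, 0.1481]
eef_rot: [-0.0, 0.086, 0.996, -0.002]
ft_force: [-9.7, -8.2, 13.2]
width: 0.027
```

```bash
python3 look.py w10;python3 - <<'E'
from rig import capture
import cv2,numpy as np
s=capture("side");cv2.imwrite("pics/s10.png",cv2.resize(s["frame"][110:230,230:390,::-1],None,fx=5,fy=5,interpolation=cv2.INTER_CUBIC))
E
```

```text
14.25 [ 0.46161382 -0.04498683  0.14813488] [-9.7206171  -8.22842275 13.2140813 ] [[-0.9854  0.1705 -0.    ]
 [ 0.1705  0.9853 -0.0033]]
[-0.253  0.245 -0.45   0.875 -0.003 -0.081]
```

View pics/s10.png

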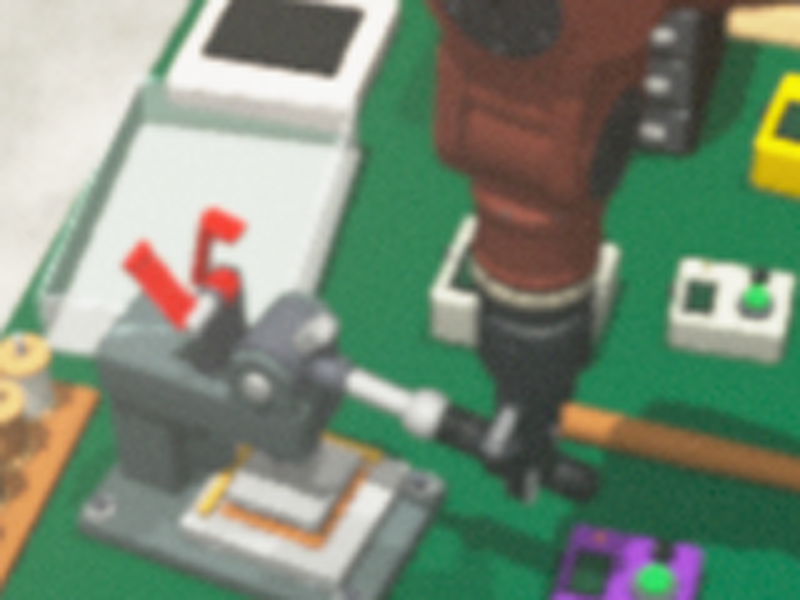

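View pics/w10.png

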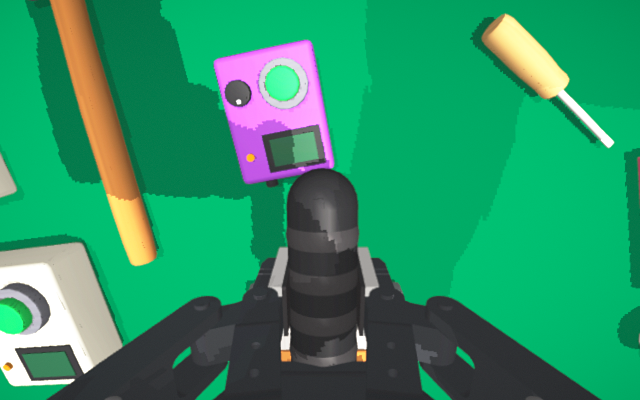

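The lever is slightly below level and nearly at its stop; the catch stays back. I'll press further until the force climbs.

Call:
arm_command --steps '[[[0,0,0.003,0],[0,0,0.005,0],[0,0,0.005,0],[0,0,0.005,0]]]'

```text
time: 14.75
position: [0.4625, -0.0452, 0.1437]
eef_rot: [0.001, 0.086, 0.996, -0.002]
ft_force: [-7.3, -8.1, 13.5]
width: 0.027
```

Call:
arm_command --steps '[[[0,0,0.002,0],[0,0,0.004,0],[0,0,0.004,0],[0,0,0.004,0]]]'

```text
time: 15.15
position: [0.4632, -0.0453, 0.14]
eef_rot: [0.002, 0.086, 0.996, -0.002]
ft_force: [-4.5, -6.7, 14.8]
width: 0.0277
```

Call:
arm_command --steps '[[[-0.001,0,0.002,0],[-0.001,0,0.004,0],[-0.001,0,0.004,0],[-0.001,0,0.004,0]]]' --newtons 80

```text
time: 15.55
position: [0.4637, -0.0453, 0.138]
eef_rot: [0.002, 0.085, 0.996, -0.002]
ft_force: [-16.6, -5.3, 46.9]
width: 0.0272
```

```bash
python3 look.py w11;python3 - <<'E'
from rig import capture
import cv2,numpy as np
s=capture("side");np.savez("s11.npz",**s);cv2.imwrite("pics/s11.png",cv2.resize(s["frame"][150:230,270:370,::-1],None,fx=7.5,fy=7.5,interpolation=cv2.INTER_CUBIC))
E
```

```text
15.55 [ 0.46373883 -0.04534526  0.13796467] [-16.57964632  -5.29791186  46.94469922] [[-0.9854  0.1703 -0.0037]
 [ 0.1703  0.9854 -0.0036]]
[-0.252  0.257 -0.464  0.846 -0.003 -0.081]
```

View pics/s11.png

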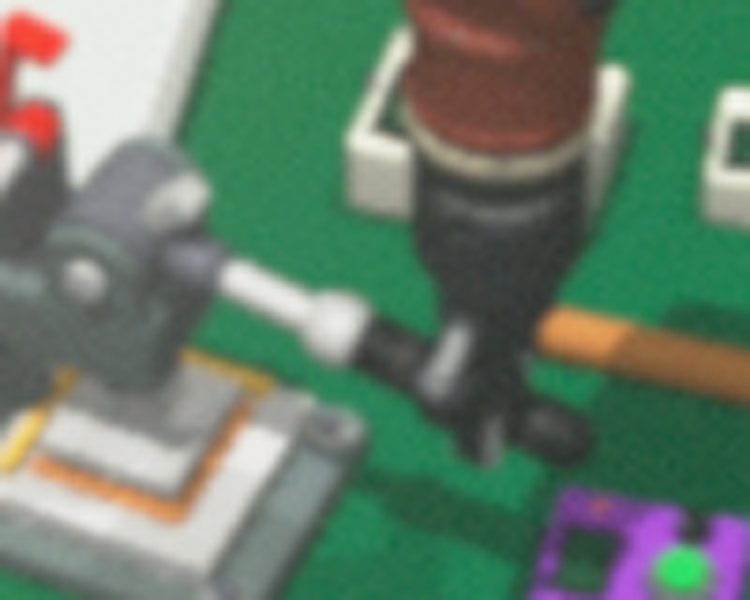

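View pics/w11.png

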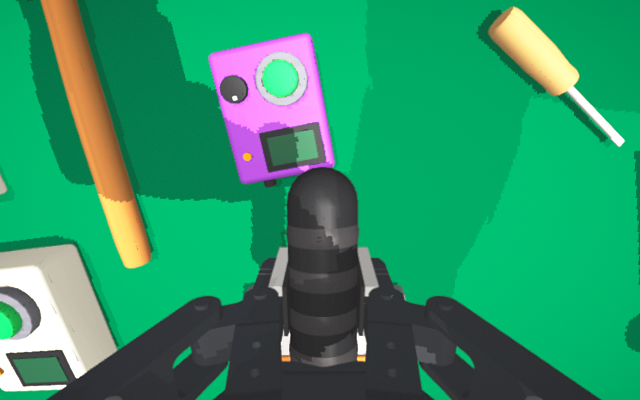

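The force jumped to 47 N, so the lever is at its stop. I'll ease off a touch so it still bears on the stop, then hold for the dwell.

Call:
arm_command --steps '[[[0,0,-0.0007,0],[0,0,-0.0007,0],[0,0,-0.0007,0],[0,0,-0.0007,0],[0,0,-0.0007,0],[0,0,-0.0007,0],[0,0,-0.0007,0],[0,0,-0.0007,0]]]'

```text
time: 16.45
position: [0.4637, -0.0453, 0.1381]
eef_rot: [0.002, 0.085, 0.996, -0.002]
ft_force: [-13.5, -5.1, 37.5]
width: 0.027
```

Call:
arm_command --steps '[[[0,0,0,0],[0,0,0,0],[0,0,0,0],[0,0,0,0],[0,0,0,0],[0,0,0,0],[0,0,0,0],[0,0,0,0]]]'

```text
time: 17.25
position: [0.4637, -0.0453, 0.1381]
eef_rot: [0.002, 0.085, 0.996, -0.002]
ft_force: [-14.3, -6.3, 37.1]
width: 0.027
```

Call:
arm_command --steps '[[[0,0,0,0],[0,0,0,0],[0,0,0,0],[0,0,0,0],[0,0,0,0],[0,0,0,0],[0,0,0,0],[0,0,0,0]]]'

```text
time: 18.05
position: [0.4637, -0.0453, 0.1381]
eef_rot: [0.002, 0.085, 0.996, -0.002]
ft_force: [-13.6, -5.8, 37.5]
width: 0.0272
```

Call:
arm_command --steps '[[[0,0,0,0],[0,0,0,0],[0,0,0,0],[0,0,0,0],[0,0,0,0],[0,0,0,0],[0,0,0,0],[0,0,0,0]]]'

```text
time: 18.85
position: [0.4637, -0.0453, 0.1381]
eef_rot: [0.002, 0.085, 0.996, -0.002]
ft_force: [-14.5, -5.7, 38.5]
width: 0.0271
```

```bash
python3 look.py w12;python3 - <<'E'
from rig import capture
import cv2,numpy as np
s=capture("side");cv2.imwrite("pics/s12.png",s["frame"][:,:,::-1])
s=capture("top");cv2.imwrite("pics/t12.png",cv2.resize(s["frame"][90:290,120:500,::-1],None,fx=2,fy=2,interpolation=cv2.INTER_CUBIC))
E
```

```text
18.85 [ 0.46371166 -0.0453453   0.13806923] [-14.52639213  -5.6844548   38.52098151] [[-0.9854  0.1704 -0.0033]
 [ 0.1704  0.9854 -0.0035]]
[-0.252  0.257 -0.464  0.846 -0.003 -0.081]
```

View pics/s12.png

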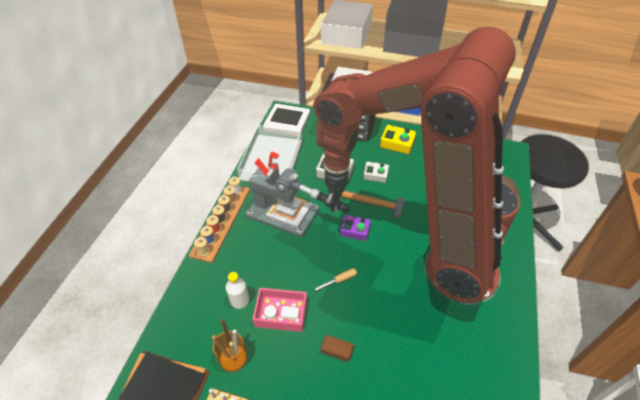

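View pics/t12.png

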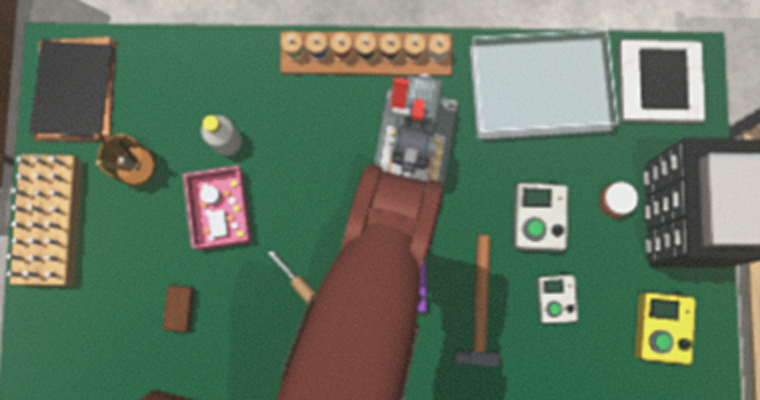

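Call:
arm_command --steps '[[[0,0,0,0],[0,0,0,0],[0,0,0,0],[0,0,0,0],[0,0,0,0],[0,0,0,0],[0,0,0,0],[0,0,0,0]]]'

```text
time: 19.8
position: [0.4637, -0.0454, 0.1381]
eef_rot: [0.002, 0.085, 0.996, -0.002]
ft_force: [-14.7, -5.6, 37.4]
width: 0.027
```

Call:
arm_command --steps '[[[0,0,0,0],[0,0,0,0],[0,0,0,0],[0,0,0,0],[0,0,0,0],[0,0,0,0],[0,0,0,0],[0,0,0,0]]]'

```text
time: 20.6
position: [0.4637, -0.0453, 0.1381]
eef_rot: [0.002, 0.085, 0.996, -0.002]
ft_force: [-13.7, -5.2, 38.0]
width: 0.0268
```

```bash
python3 -c "
from rig import r
s=r.sense();print(s['time'],s['position'],s['ft_force'],s['width']);print(r.sign_off())"
```

```text
20.6 [ 0.46373743 -0.04531795  0.13806921] [-13.74595597  -5.24304532  37.9691889 ] 0.026809314767985218
the job is handed in; nothing more can be done
None
```

I did the job in the order asked and handed it in at 20.6 s, still holding the lever down at its stop.

- **Timer:** I pressed the green button on the larger white box. The force reached 29 N at z = 0.0706, well above the 5 N spring, so it was at the bottom. A later picture showed it back up.
- **Catch:** I pushed the thumb piece back until the force rose to 18 N where the stop was expected. The last pictures show it still back.
- **Lever:** I gripped the black hand grip and pulled it down along its arc. The force jumped from about 15 N to 47 N at the stop, then I held it for about 5 s at roughly 38 N vertical force. The grip did not slip (opening steady at 27 mm).
- **Other things on the bench:** in the last pictures the ones in view look unmoved. The arm hides part of the top view.

**Disagreements:**
- A wrist picture taken while the arm was moving read about 12 mm off the other cameras in x, and a second one about 6 mm off. A close-up over the button agreed with the top view, so I used that.
- The lever's stop came about 10 mm lower at the grip than I had worked out. I took the force rise as the sign that it was at the stop.
- I did not see the timer's display confirm that the dwell had finished.

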